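# Open the ratchet tea rack

### The job

Open up the wooden tea rack on the dining table: press down the steel release pad on its sliding jaw and, keeping it pressed, push the jaw fully back along the toothed bar, away from the tea tins, until it meets the end block. Then let the pad come up and move clear. Nothing is to be grasped or lifted; leave the tins, the teapot and the honey jar standing where they are.

Things in the scene. Friction and masses are not known exactly. Their poses are not given: they have to be found in the camera images.
- rack: Light-wood tea rack fixed to the table, 400 mm long (its y), 110 mm wide (its x). Origin on the table, under the bar's centre line; z up. The steel toothed bar runs along y. Along y: fixed end from -260 to -245 mm (95 mm high), deck for the tins from -245 to -125 mm (34 mm high), bar with the sliding jaw, end block from +111 to +140 mm (60 mm high). The jaw opens towards +y.
- jaw (a joint): Slide of the jaw along the rack's +y, in m: 0 = closest to the tins, 0.130 = fully back at its hard stop, 1 mm from the end block. A spring pawl in the jaw and 6 mm teeth on the bar lock it against opening (play up to one tooth) until the release pad is down 5 mm or more. Rubs with about 2.5 N plus 8 N per m/s.
- release (a joint): Downward travel of the release pad in m: 0 = up (ratchet engaged), 0.008 = fully down on its stop. Springs back up by itself: about 2.4 N to start, 5.6 N fully down. The ratchet is free from 0.005 on.
- release_top (a point): Centre of the top face of the release pad, a flat steel pad 40 mm (rack x) by 42 mm (rack y), its top level and 52 mm above the table when up, 44 mm when fully down; it sits 55 mm behind (rack +y) the jaw plate's tin-side face and rides with the jaw.
- plate_top (a point): Top centre of the jaw's wooden plate, 90 mm wide (rack x), 10 mm thick, 95 mm above the table, 50 mm before (rack -y) the pad's centre. Behind it a dark steel carriage, 60 mm wide, 90 mm long, top 42 mm above the table, carries the release pad and then the lip. 76 mm is clear between plate and lip, the pad midway: room for a fingertip from above.
- lip_top (a point): Top centre of the upright lip at the rear of the jaw, 37 mm behind (rack +y) the pad's centre: 60 mm wide (rack x), 12 mm thick, top 80 mm above the table. Pushing its pad-side face (31 mm behind the pad's centre) towards rack +y moves the jaw back.
- tin_a: Plain metal tea tin, 70 x 50 mm, 60 mm high, loose, standing on the rack's deck next to the fixed end; origin at the centre of its underside. Leave alone.
- tin_b: A second tin like the first, on the deck nearer the jaw; origin at the centre of its underside. Leave alone.
- teapot: White porcelain teapot, lid closed, body 144 mm across, 130 mm high, spout to its +x (118 mm out), handle to its -x (106 mm out); loose; origin at the centre of its underside. Leave alone.
- honey_jar: Glass honey jar with brass screw lid, 70 mm across, 92 mm high, loose; origin at the centre of its underside. Leave alone.

How it is judged (in metres and radians):
On the way, in this order (a step that is already met when the one before it is completed fails the run):
1. the release pad is pressed down, the jaw not yet back (value of joint release above 0.004 m and value of joint jaw below 0.115 m), for 0.05 s.
2. the jaw is pushed fully back (value of joint jaw above 0.124 m), for 0.1 s.
At the end, for the whole second after the job is handed in: The jaw stands within 6 mm of its fully back stop (joint above 0.124), the release pad is up again (joint below 0.0045), both tins stand within 15 mm of where they were and the teapot and honey jar within 20 mm, all upright (value of joint jaw above 0.124 m and value of joint release below 0.0045 m and distance of each of tin_a, tin_b from where it was at the start of the episode below 0.015 m and distance of each of teapot, honey_jar from where it was at the start of the episode below 0.02 m and angle between each of tin_a, tin_b, teapot, honey_jar's own z axis and vertical below 0.15 rad); the robot touches nothing.
It fails at once if a tin, the teapot or the honey jar is shifted or lifted (distance of any of tin_a, tin_b from where it was at the start of the episode above 0.025 m or distance of any of teapot, honey_jar from where it was at the start of the episode above 0.03 m).
It fails at once if the fingers press on or grasp a tin, the teapot or the honey jar (contact force between the fingers and tin_a above 4 N or contact force between the fingers and tin_b above 4 N or contact force between the fingers and teapot above 4 N or contact force between the fingers and honey_jar above 4 N).
It also fails if it takes over 40 s, if anything falls off the work surface, if the arm or the gripper's body presses on something with over 40 N, if the wrist force passes 120 N, or if a joint passes its speed limit or range.

### The arm

A 6-joint arm with a two-finger parallel gripper is mounted at the origin on the work surface. World frame = base frame: x ahead of the robot, y to its left, z up, the work surface at z = 0. Lengths are in mm, angles in rad, forces in N, time in s.
With the tool pointing down it reaches from about 350 to 875 mm from the base axis. Payload 4.2 kg.
Tool frame: the origin (TCP) lies at the very end of the fingers, on their centre line; the grasp point (between the pads) lies 19 mm behind it; z points along the fingers, y is the direction in which the jaws open and shut (so a half turn about z gives the same grasp; the last joint's range is limited). The gripper opens to 85 mm and grips with 20 to 120 N. Pads are 22 mm wide; open, the fingers measure 114 mm over their backs; the gripper's body (76 mm by 85 mm) begins 54 mm behind the grasp point. The pads swing forward as they close: fully open they stand 13 mm farther back than shut.
Start: joints at [1.535, 0.385, 0.008, 0, -1.194, -0.259], TCP at [181.561, 598.026, 194.212] pointing down, gripper open.
Joint ranges: [-3.14, 3.14], [-1.21, 2.06], [-1.07, 1.41], [-3.16, 2.05], [-2.99, -0.16], [-3.1, 3.1]. Speed limits (rad/s): [2.79, 2.79, 3.14, 3.14, 3.14, 3.14].

### API

Orientations are given as a unit quaternion [x, y, z, w].
In Python, from bench import read_state, get_image, camera_params, job_done gives the robot as it stands.
- The arm moves only by the tool send_rows, never from a script. Its arguments are lists of equal length, an entry for each row: "translation": the shift along the tool's x, y, z in m, a list of three; "yaw": the turn about the tool's z in degrees; "fingers": the closure in counts, from 0 (fully open) to 255 (shut). A call has 1 to 12 rows; each row is the pose to reach, as a shift and turn from the pose measured when the call began, along the tool's axes at that moment; what a row does not reach only later rows make up. A row lasts 1/10 s, in which the tool goes at most 50 mm and 8.59 degrees, less where a joint would pass 70% of its speed; a pose out of reach is approached as far as the arm can. A call with a gripper value outside its range is refused whole. The fingers move at their own pace and stop on an object; the grip force is fixed at half the most. Time passes only in rows, so rows that repeat a pose let the fingers close. It gives the time, the measured TCP pose, the force and the opening at its end, in the units of the state.
- read_state(): the state, without advancing time (a new reading comes with each control period).
- get_image(name): name is "scene" or "top" or "wrist"; returns the picture (480x640x3 uint8, blue, green, red); there is no depth.
- camera_params(name): a dict with "mtx" (3x3 intrinsics, pixels), "rvec" (rotation vector, rad) and "tvec" (3), from world to camera coordinates, as OpenCV has them; the wrist camera has in their place "tool_from_camera" (4x4, takes a point from camera to tool coordinates, whose origin is the TCP and whose axes are the flange's). Camera axes: x right, y down, z forward; pixel columns grow to the right and rows downward; lengths in mm; the calibration is good to about 2 mm. The wrist camera is an equidistant fisheye: a pixel r from the principal point sees the ray r / f radians off the axis. A picture is of the moment at which its call begins: read the wrist's pose just before it. camera_params takes no time and is no camera call.
- job_done(): hands the job in, once; it reports no verdict.
The state is a dict: "clock": time; "joints": joint angles; "joint_vel": joint speeds; "joint_efforts": joint torques, N m; "position": TCP position; "ee_rot": TCP orientation; "contact_force": force on the tool from outside, world axes, zero at the start; "wrist_torque": the same for the moment, N m; "gripper_width": finger opening in mm.
Only numpy, scipy, OpenCV 4.12 (cv2) and the standard library are available. Lean on these libraries where they do the work, as an engineer would, in place of code of your own. Each camera call takes 0.05 s, during which the arm holds its last target.

## Working session

There is one attempt and no reset: what is moved stays moved. The work goes in short steps, Python scripts to look and compute and a tool call to move; the robot and the scene stay as the last step left them, time stands still between calls to the robot, and variables do not carry over. Pictures are saved under pics/ and viewed, and the job is handed in when it is done.

Besides the shell and the picture viewer there is one more tool, called after "Emit:" in YAML: its name, and indented under it one key for each argument. send_rows: Moves the arm, as the interface text tells. Its arguments: {"type":"object","properties":{"translation":{"type":"array","items":{"type":"array","items":{"type":"number"}}},"yaw":{"type":"array","items":{"type":"number"}},"fingers":{"type":"array","items":{"type":"number"}}},"required":["translation","yaw","fingers"]}

```bash
mkdir -p pics; ls; python3 - <<'E'
from bench import *
import cv2
s=read_state();print(s)
for n in ("scene","top","wrist"):
    cv2.imwrite(f"pics/{n}0.png",get_image(n)); print(n,camera_params(n))
E
```

```text
pics
{'clock': 0.0, 'joints': array([ 1.53466446e+00,  3.85556978e-01,  6.60506635e-03, -4.81247942e-04,
       -1.19400578e+00, -2.58588235e-01]), 'joint_vel': array([ 0.00017551, -0.00195967,  0.00057774, -0.00049879, -0.00114764,
       -0.00053883]), 'joint_efforts': array([-5.79205880e-05, -3.92287338e+01,  1.88403207e+01,  4.18622196e+00,
       -4.58371360e-03,  3.45939362e-06]), 'position': array([181.34923072, 597.40623092, 193.11593588]), 'ee_rot': array([ 9.89148500e-01, -1.46915033e-01, -1.02311779e-04,  1.09882916e-03]), 'contact_force': array([0.33671585, 0.2340218 , 0.56134811]), 'wrist_torque': array([-0.03620919,  0.01296575,  0.01143204]), 'gripper_width': 85.35036305451774}
scene {'mtx': array([[620.85344363,   0.        , 316.9332279 ],
       [  0.        , 620.85344363, 238.84947168],
       [  0.        ,   0.        ,   1.        ]]), 'rvec': array([ 1.53669949,  2.19374116, -0.73064687]), 'tvec': array([  64.29402089, -367.79621574, 1647.53688026])}
top {'mtx': array([[435.08119735,   0.        , 319.80484824],
       [  0.        , 435.08119735, 232.09304992],
       [  0.        ,   0.        ,   1.        ]]), 'rvec': array([ 2.12165231, -2.16297414,  0.10254289]), 'tvec': array([141.78498608, 545.53601433, 749.47545608])}
wrist {'mtx': array([[371.64829954,   0.        , 315.5239051 ],
       [  0.        , 371.64829954, 245.4121321 ],
       [  0.        ,   0.        ,   1.        ]]), 'tool_from_camera': array([[ 2.21170101e-04, -9.48619517e-01, -3.16418967e-01,
         8.18541743e+01],
       [ 9.99999642e-01, -4.86394799e-05,  8.44798857e-04,
        -8.51421714e-01],
       [-8.16783137e-04, -3.16419041e-01,  9.48619167e-01,
        -1.79889160e+02],
       [ 0.00000000e+00,  0.00000000e+00,  0.00000000e+00,
         1.00000000e+00]])}
```

View pics/scene0.png

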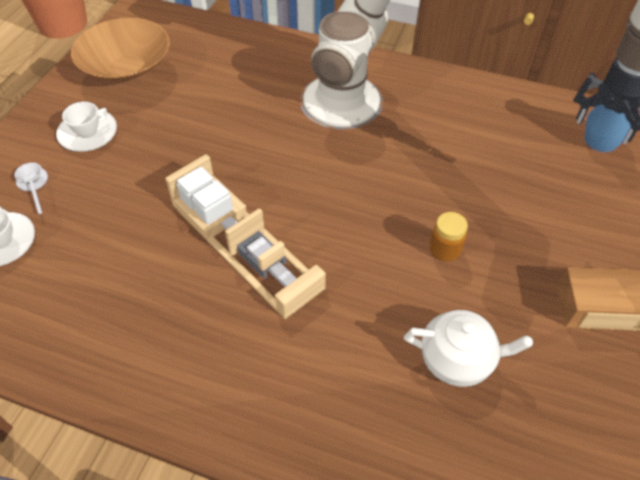

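View pics/top0.png

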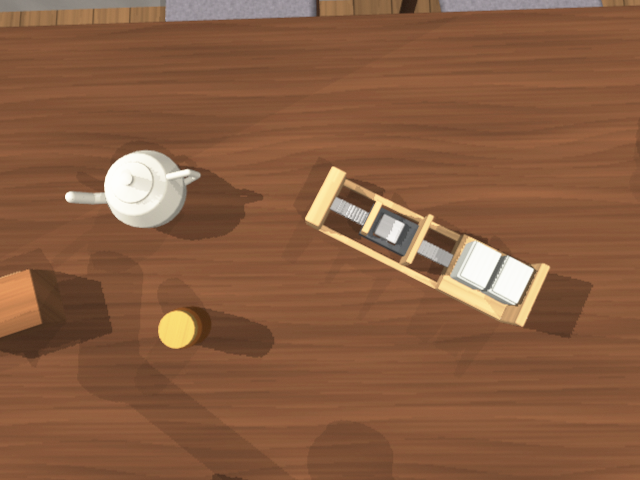

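View pics/wrist0.png

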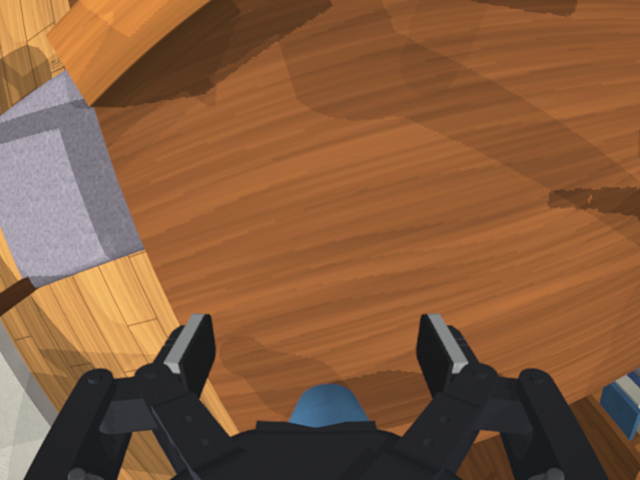

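The top view shows the rack: end block around (326,198), lip (372,217), pad (390,230), plate (418,240), deck with the two tins (480,265)/(512,280). The teapot and honey jar are to the left. I'll zoom in for exact points.

```bash
cat > h.py <<'E'
import cv2,numpy as np
from bench import *
def ray(name,uv):
    p=camera_params(name);R,_=cv2.Rodrigues(p['rvec']);t=p['tvec'].reshape(3)
    d=R.T@np.append(cv2.undistortPoints(np.array([[uv]],float),p['mtx'],None)[0,0],1)
    return -R.T@t,d
def onz(name,uv,z):
    c,d=ray(name,uv);return c+d*(z-c[2])/d[2]
E
python3 - <<'E'
from h import *
im=cv2.imread("pics/top0.png")
cv2.imwrite("pics/topz.png",cv2.resize(im[160:340,300:560],None,fx=3,fy=3,interpolation=cv2.INTER_CUBIC))
print(ray("top",(320,240))[0])
for n,uv,z in [("jar",(180,329),92),("pot",(128,181),130),("block",(326,198),60),("pad",(390,230),52)]: print(n,onz("top",uv,z))
E
```

```text
[449.49845793 108.65964989 815.82485943]
jar [385.09417019 362.87750784  92.        ]
pot [627.25874805 441.02471074 130.        ]
block [605.7144565  118.54269598  60.        ]
pad [547.28667523   6.97193469  52.        ]
```

View pics/topz.png

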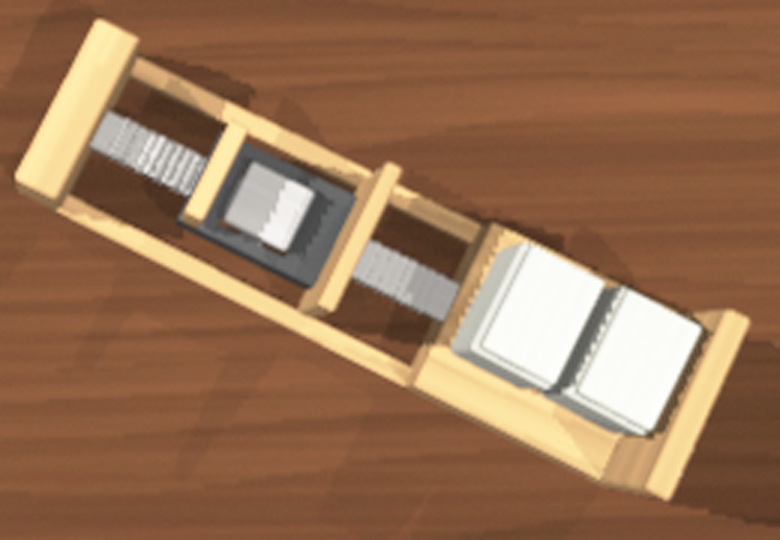

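```bash
python3 - <<'E'
from h import *
P=lambda u,v,z:onz("top",(300+(u+.5)/3-.5,160+(v+.5)/3-.5),z)
bl=[P(97,18,60),P(138,40,60),P(58,197,60),P(15,180,60)]
pad=[P(258,162,52),P(314,188,52),P(283,252,52),P(225,222,52)]
lip=[P(230,121,80),P(247,126,80),P(203,220,80),P(186,214,80)]
pl=[P(387,162,95),P(402,172,95),P(325,310,95),P(301,305,95)]
fx=[P(728,308,95),P(750,320,95),P(670,500,95),P(648,490,95)]
for n,q in zip("block pad lip plate fixed".split(),(bl,pad,lip,pl,fx)):
    q=np.array(q);print(n,q.mean(0).round(1),[round(float(np.linalg.norm(q[i]-q[(i+1)%4])),1) for i in range(4)])
b=np.mean(bl,0)[:2];f=np.mean(fx,0)[:2];d=b-f;print(np.linalg.norm(d),"expect 378",d/np.linalg.norm(d),np.degrees(np.arctan2(d[1],d[0])))
a=d/np.linalg.norm(d);o=f+a*252.5;n=np.array([a[1],-a[0]])
for k,q in zip("block pad lip plate fixed".split(),(bl,pad,lip,pl,fx)):
    r=np.mean(q,0)[:2]-o;print(k,"along",(r@a).round(1),"across",(r@n).round(1))
R,_=cv2.Rodrigues(np.zeros(3))
from scipy.spatial.transform import Rotation as Ro
s=read_state();M=Ro.from_quat(s['ee_rot']).as_matrix();print(s['position'],M.round(3))
E
```

```text
block [609.8 119.5  60. ] [27.8, 105.1, 27.2, 108.6]
pad [550.3   7.5  52. ] [36.1, 42.2, 38.0, 40.8]
lip [567.8  40.6  80. ] [10.1, 59.8, 10.2, 59.3]
plate [526.4 -32.3  95. ] [9.9, 88.4, 13.3, 93.4]
fixed [ 432.1 -213.1   95. ] [13.1, 107.4, 12.5, 108.6]
377.08083265234615 expect 378 [0.47123923 0.88200544] 61.885232248163355
block along 124.6 across 0.0
pad along -2.3 across 0.3
lip along 35.2 across 0.1
plate along -48.6 across -2.0
fixed along -252.5 across 0.0
[181.4224129  597.57049645 193.37984925] [[ 0.957 -0.291 -0.   ]
 [-0.291 -0.957 -0.002]
 [ 0.     0.002 -1.   ]]
```

The sizes check out: block to fixed end is 377 mm (378 expected), and the pad, lip and plate offsets agree to about 2 mm. Rack +y is (0.471, 0.882) in world, the pad centre is about (550, 8), and about 69 mm of travel is left. I'll transit with the fingers shut and tool x along the rack's -y.

Emit:
send_rows:
  translation:
    - [0.035,0.03,-0.01]
    - [0.07,0.06,-0.02]
    - [0.105,0.09,-0.02]
    - [0.14,0.12,-0.02]
    - [0.175,0.15,-0.02]
    - [0.21,0.18,-0.02]
    - [0.245,0.21,-0.02]
    - [0.28,0.24,-0.02]
    - [0.315,0.27,-0.02]
    - [0.35,0.3,-0.02]
    - [0.385,0.33,-0.02]
    - [0.42,0.36,-0.02]
  yaw: [8.4,16.8,25.2,33.6,42,50.4,58.8,67.2,75.6,84,92.4,101]
  fingers: [255,255,255,255,255,255,255,255,255,255,255,255]

```text
clock: 1.35
position: [479.2, 129.3, 214.0]
ee_rot: [-0.513, 0.858, -0.001, -0.001]
contact_force: [1.3, 1.0, 0.3]
gripper_width: 0.1
```

```bash
cat >> h.py <<'E'
from scipy.spatial.transform import Rotation as Ro
A=np.array([.4712,.8820,0]);PAD=np.array([550.4,8.3,52.]);N=np.array([A[1],-A[0],0])
def st():
    s=read_state();M=Ro.from_quat(s['ee_rot']).as_matrix();p=s['position']
    print('t',s['clock'],'p',p.round(1),'F',s['contact_force'].round(1),'w',round(s['gripper_width'],1),'j',s['joints'].round(2))
    print('xang',np.degrees(np.arctan2(M[1,0],M[0,0])).round(2),'(want -118.1) zax',M[:,2].round(4),'rack-rel pad along',((p-PAD)@A).round(1),'across',((p-PAD)@N).round(1))
    return p,M,s
def to(q): 
    p,M,s=st(); print('tool shift',(M.T@(np.array(q)-p)).round(1))
E
python3 -c "
from h import *
q=PAD+6*A;q[2]=130;to(q)"
```

```text
t 1.35 p [479.2 129.3 214. ] F [1.3 1.  0.3] w 0.1 j [ 0.59  0.15 -0.27  0.   -1.16 -1.09]
xang -118.23 (want -118.1) zax [-3.0e-04 -1.5e-03 -1.0e+00] rack-rel pad along 73.1 across -119.8
tool shift [  66.8 -119.9   84.2]
```

Emit:
send_rows:
  translation:
    - [0.02,-0.04,0]
    - [0.045,-0.08,0.02]
    - [0.067,-0.12,0.05]
    - [0.067,-0.12,0.084]
    - [0.067,-0.12,0.084]
    - [0.067,-0.12,0.084]
  yaw: [0,0,0,0,0,0]
  fingers: [255,255,255,255,255,255]

```text
clock: 1.95
position: [553.1, 13.2, 130.3]
ee_rot: [-0.513, 0.858, -0.001, -0.001]
contact_force: [-0.1, -0.4, 1.1]
gripper_width: 0.1
```

```bash
python3 -c "
from h import *
q=PAD+6*A;q[2]=60;to(q)
for n in ('top','wrist','scene'):cv2.imwrite(f'pics/{n}1.png',get_image(n))
a=cv2.imread('pics/top1.png')[160:340,300:560];cv2.imwrite('pics/topz1.png',cv2.resize(a,None,fx=3,fy=3))
a=cv2.imread('pics/scene1.png')[140:330,150:350];cv2.imwrite('pics/scz1.png',cv2.resize(a,None,fx=3,fy=3))
"
```

```text
t 1.95 p [553.1  13.2 130.3] F [-0.1 -0.4  1.1] w 0.1 j [ 0.32  0.32 -0.26  0.   -0.99 -0.81]
xang -118.21 (want -118.1) zax [-0.0015 -0.0025 -1.    ] rack-rel pad along 5.6 across 0.0
tool shift [-0.6  0.  70.3]
```

View pics/scz1.png

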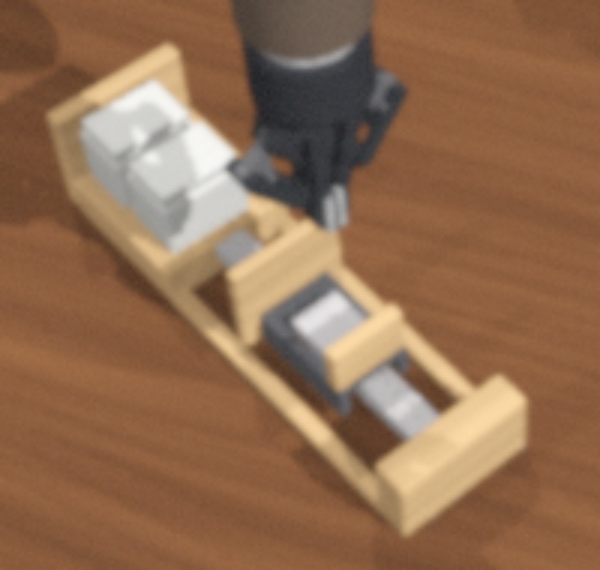

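View pics/wrist1.png

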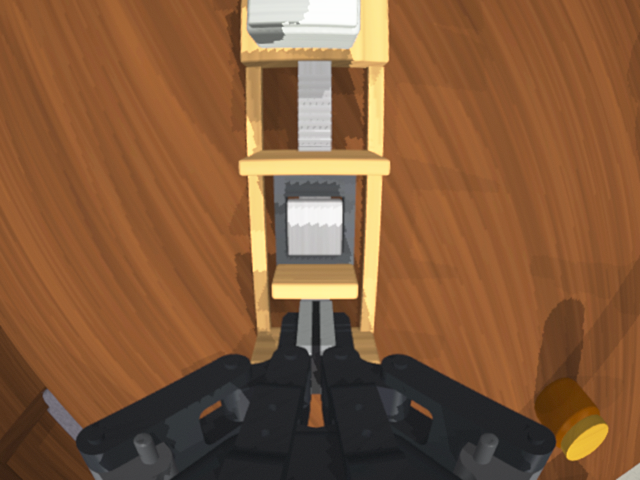

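The scene and wrist views show shut fingers aligned across the rack, with the fingertips over the jaw. In the wrist view the pad is at about (315,227), the plate (315,163) and the lip (315,280). I'll check the pad against this view too.

```bash
python3 -c "
from h import *
p,M,s=st();c=camera_params('wrist');T=c['tool_from_camera'];K=c['mtx']
def w(uv,z):
    u=np.array([[uv]],float);n=cv2.fisheye.undistortPoints(u,K,np.zeros(4))[0,0]
    d=M@T[:3,:3]@np.append(n,1);o=p+M@T[:3,3];return o+d*(z-o[2])/d[2]
for n,uvs,z in [('pad',[(287,199),(342,199),(342,257),(288,257)],52),('lip',[(275,265),(356,265),(357,298),(273,298)],80),('platetop far',[(247,152),(382,152)],95),('lip top',[(273,282),(357,282)],80)]:
    q=np.array([w(a,z) for a in uvs]);r=q.mean(0)-PAD;print(n,q.mean(0).round(1),'along',(r@A).round(1),'across',(r@N).round(1),np.linalg.norm(np.diff(q,axis=0),axis=1).round(1))
"
```

```text
t 2.1 p [554.4  14.5 132.5] F [0.1 0.3 1.2] w 0.0 j [ 0.32  0.32 -0.26  0.   -0.99 -0.81]
xang -118.12 (want -118.1) zax [ 3.8e-03 -6.0e-04 -1.0e+00] rack-rel pad along 7.4 across 0.6
pad [552.3   8.2  52. ] along 0.8 across 1.8 [39.3 44.1 40.4]
lip [566.   34.8  80. ] along 30.7 across 1.3 [54.6 24.9 58.8]
platetop far [524.3 -44.   95. ] along -58.4 across 1.6 [79.1]
lip top [566.2  34.8  80. ] along 30.8 across 1.4 [57.7]
```

The wrist ray puts the pad within 2 mm of the top-view point. Descending to just above it.

Emit:
send_rows:
  translation:
    - [0,0,0.025]
    - [0,0,0.05]
    - [0,0,0.065]
    - [0,0,0.072]
    - [0,0,0.072]
  yaw: [0,0,0,0,0]
  fingers: [255,255,255,255,255]

```text
clock: 2.6
position: [554.8, 15.2, 61.1]
ee_rot: [-0.515, 0.857, -0.001, 0.002]
contact_force: [-0.6, 0.4, 0.8]
gripper_width: 0.2
```

```bash
python3 -c "
from h import *
q=PAD+6*A;q[2]=44;to(q)
for n in ('wrist','scene'):cv2.imwrite(f'pics/{n}2.png',get_image(n))
a=cv2.imread('pics/scene2.png')[140:330,150:350];cv2.imwrite('pics/scz2.png',cv2.resize(a,None,fx=3,fy=3))
"
```

```text
t 2.6 p [554.8  15.2  61.1] F [-0.6  0.4  0.8] w 0.2 j [ 0.32  0.4  -0.35  0.   -0.82 -0.81]
xang -118.05 (want -118.1) zax [ 4.5e-03 -5.0e-04 -1.0e+00] rack-rel pad along 8.2 across 0.7
tool shift [ 2.2  0.7 17.1]
```

View pics/scz2.png

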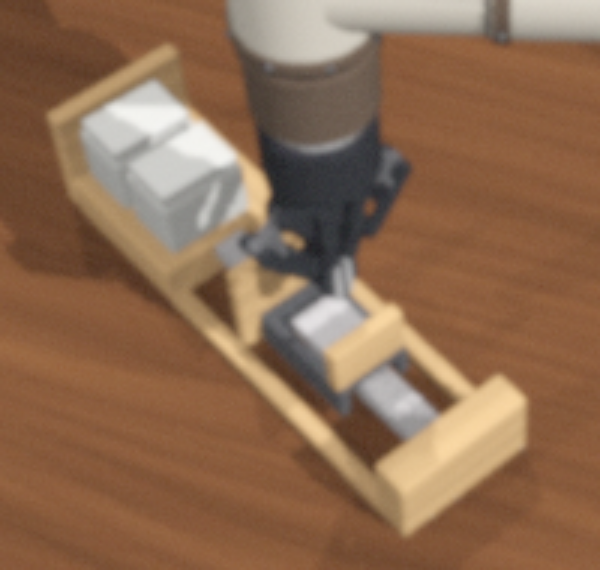

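View pics/wrist2.png

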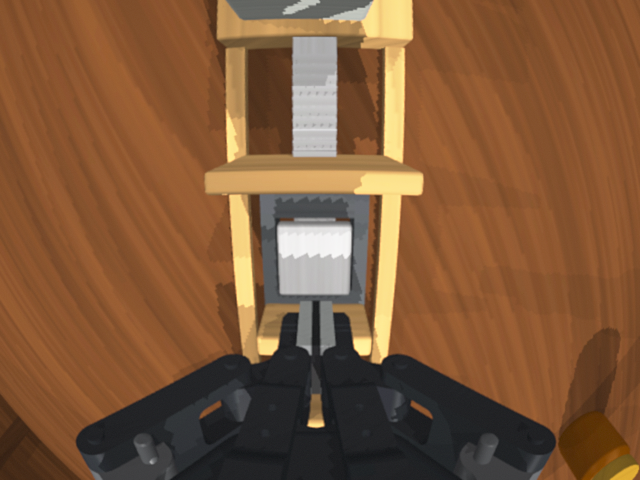

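```bash
python3 -c "
from h import *
c=camera_params('wrist');T=np.linalg.inv(c['tool_from_camera']);K=c['mtx']
def pr(x):
    q=T[:3,:3]@np.array(x,float)+T[:3,3];return cv2.fisheye.projectPoints(q.reshape(1,1,3),np.zeros(3),np.zeros(3),K,np.zeros(4))[0].ravel().round(1)
for x in [(0,0,0),(11,0,0),(-11,0,0),(0,0,9)]:print(x,pr(x))
for d in (20,25,29,33,37):print('pad minus edge at tool x',d,pr((d,0,9)))
for d in (-21,-17,-13,-9,-5):print('pad plus edge at tool x',d,pr((d,0,9)))
"
```

```text
(0, 0, 0) [316.  282.4]
(11, 0, 0) [316.1 263. ]
(-11, 0, 0) [316.  300.9]
(0, 0, 9) [316.  275.7]
pad minus edge at tool x 20 [316.1 241.2]
pad minus edge at tool x 25 [316.1 232.2]
pad minus edge at tool x 29 [316.1 224.9]
pad minus edge at tool x 33 [316.1 217.6]
pad minus edge at tool x 37 [316.1 210.1]
pad plus edge at tool x -21 [316.  309.2]
pad plus edge at tool x -17 [316.  303.1]
pad plus edge at tool x -13 [316.  296.8]
pad plus edge at tool x -9 [316.  290.4]
pad plus edge at tool x -5 [316. 284.]
```

```bash
python3 -c "
from h import *
c=camera_params('wrist');T=np.linalg.inv(c['tool_from_camera']);K=c['mtx']
def pr(x):
    q=T[:3,:3]@np.array(x,float)+T[:3,3];return cv2.fisheye.projectPoints(q.reshape(1,1,3),np.zeros(3),np.zeros(3),K,np.zeros(4))[0].ravel().round(1)
for x in [(11,0,-10),(11,0,-20),(11,0,-30),(11,10,-20),(11,10,0)]:print(x,pr(x))
p,M,s=st();c=camera_params('scene')
for x in [(0,0,0),(11,0,0),(-11,0,0),(11,0,-20)]:
    u=cv2.projectPoints((p+M@np.array(x,float)).reshape(1,3),c['rvec'],c['tvec'],c['mtx'],None)[0].ravel();print(x,u.round(1),'zoom',((u-[150,140])*3).round(0))
for x in [PAD,PAD+[0,0,8]]:
    u=cv2.projectPoints(x.reshape(1,3),c['rvec'],c['tvec'],c['mtx'],None)[0].ravel();print('pad',((u-[150,140])*3).round(0))
cv2.imwrite('pics/top2.png',get_image('top'))
a=cv2.imread('pics/top2.png')[160:340,300:560];cv2.imwrite('pics/topz2.png',cv2.resize(a,None,fx=3,fy=3))
a=cv2.imread('pics/scene2.png')[200:280,220:320];cv2.imwrite('pics/scz2b.png',cv2.resize(a,None,fx=7,fy=7,interpolation=cv2.INTER_CUBIC))
"
```

```text
(11, 0, -10) [316.1 270.3]
(11, 0, -20) [316.1 278.4]
(11, 0, -30) [316.1 287.4]
(11, 10, -20) [337.4 278.4]
(11, 10, 0) [335.3 263. ]
t 2.7 p [555.7  15.1  62.1] F [-0.5 -0.1 -0.8] w -0.0 j [ 0.32  0.4  -0.34  0.   -0.82 -0.81]
xang -118.06 (want -118.1) zax [ 6.6e-03 -1.0e-04 -1.0e+00] rack-rel pad along 8.5 across 1.5
(0, 0, 0) [263.1 247.1] zoom [339. 321.]
(11, 0, 0) [259.7 243.9] zoom [329. 312.]
(-11, 0, 0) [266.4 250.3] zoom [349. 331.]
(11, 0, -20) [259. 238.] zoom [327. 294.]
pad [334. 321.]
pad [333. 314.]
```

View pics/topz2.png

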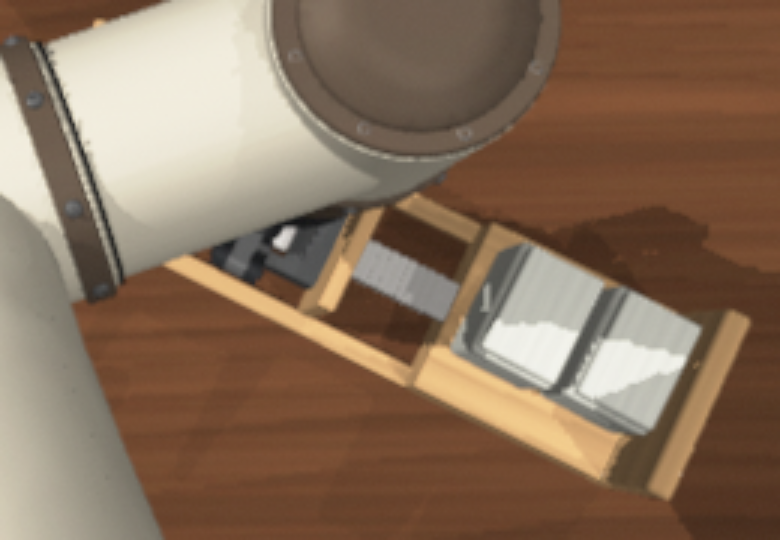

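View pics/scz2b.png

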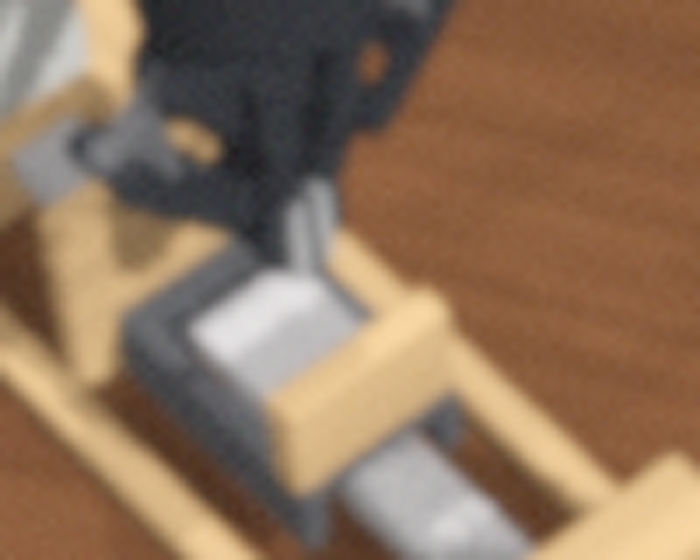

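```bash
python3 -c "
from h import *
p,M,s=st();c=camera_params('wrist');Tc=c['tool_from_camera'];K=c['mtx']
n=cv2.fisheye.undistortPoints(np.array([[[316.,300.]]]),K,np.zeros(4))[0,0]
d1=M@Tc[:3,:3]@np.append(n,1);d1/=np.linalg.norm(d1);o1=p+M@Tc[:3,3]
for uv in [(264,239),(265,239.5)]:
    o2,d2=ray('scene',uv);d2/=np.linalg.norm(d2)
    t=np.linalg.lstsq(np.c_[d1,-d2],o2-o1,rcond=None)[0];a=o1+t[0]*d1;b=o2+t[1]*d2
    print((a+b)/2,'gap',np.linalg.norm(a-b),'in tool',M.T@((a+b)/2-p))
"
```

```text
t 2.75 p [555.7  15.   62.1] F [-0.3 -0.4 -1. ] w -0.0 j [ 0.32  0.4  -0.34  0.   -0.82 -0.81]
xang -118.08 (want -118.1) zax [ 0.0068  0.     -1.    ] rack-rel pad along 8.5 across 1.5
[553.46916256  15.67603973  85.6615145 ] gap 4.745359045030354 in tool [  0.42643034   2.15155683 -23.56247565]
[553.42262582  17.00790199  84.03635587] gap 6.217014508976529 in tool [ -0.72162051   2.82912879 -21.93765602]
```

Two views put the visible fingertip about 22 mm behind the nominal TCP, although the interface says the TCP is at the very end of the fingers. I'll feel for contact with small steps instead of trusting either.

Emit:
send_rows:
  translation:
    - [0.002,0.001,0.003]
    - [0.002,0.001,0.006]
    - [0.002,0.001,0.009]
    - [0.002,0.001,0.01]
    - [0.002,0.001,0.01]
  yaw: [0,0,0,0,0]
  fingers: [255,255,255,255,255]

```text
clock: 3.25
position: [553.8, 13.6, 51.8]
ee_rot: [-0.514, 0.858, -0.002, 0.003]
contact_force: [-0.3, -0.7, -0.7]
gripper_width: -0.4
```

Emit:
send_rows:
  translation:
    - [0,0,0.002]
    - [0,0,0.003]
    - [0,0,0.004]
    - [0,0,0.004]
  yaw: [0,0,0,0]
  fingers: [255,255,255,255]

```text
clock: 3.65
position: [553.7, 13.6, 47.6]
ee_rot: [-0.514, 0.858, -0.002, 0.002]
contact_force: [-0.2, -0.3, -0.1]
gripper_width: -0.0
```

```bash
python3 -c "
from h import *
st()
for n in ('wrist','scene'):cv2.imwrite(f'pics/{n}3.png',get_image(n))
a=cv2.imread('pics/scene3.png')[200:280,220:320];cv2.imwrite('pics/scz3.png',cv2.resize(a,None,fx=7,fy=7,interpolation=cv2.INTER_CUBIC))
"
```

```text
t 3.65 p [553.7  13.6  47.6] F [-0.2 -0.3 -0.1] w -0.0 j [ 0.32  0.41 -0.36  0.   -0.79 -0.81]
xang -118.08 (want -118.1) zax [ 5.8e-03 -3.0e-04 -1.0e+00] rack-rel pad along 6.2 across 0.4
```

View pics/scz3.png

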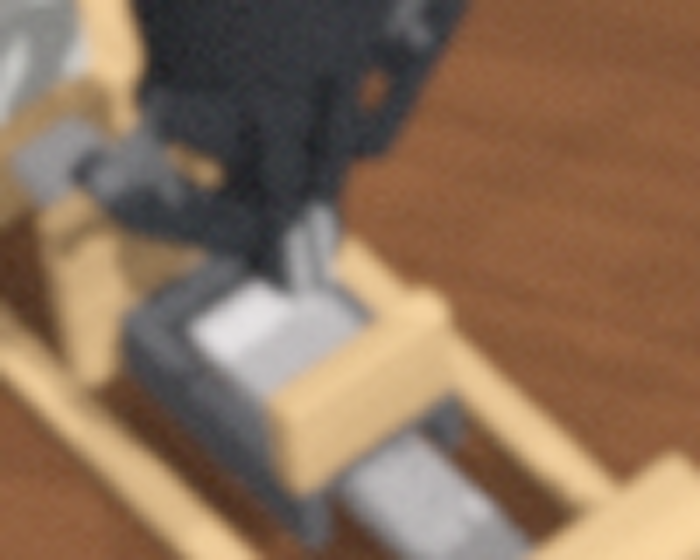

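View pics/wrist3.png

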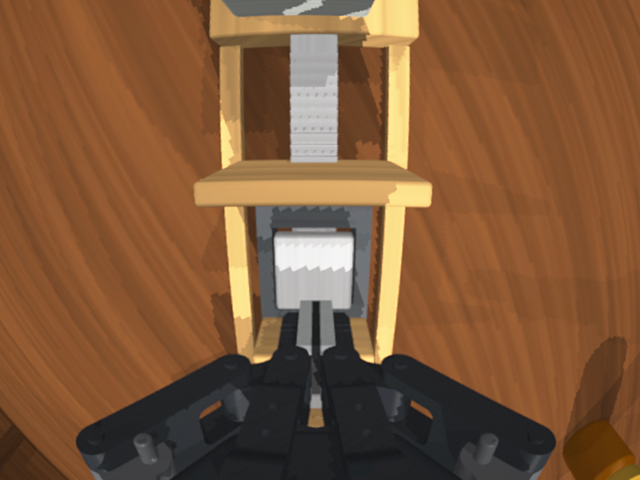

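No force with TCP z = 47.6, so the tip really is higher than nominal; both views still show a gap over the pad. I'll keep going down in steps and watch the force.

Emit:
send_rows:
  translation:
    - [0,0,0.003]
    - [0,0,0.006]
    - [0,0,0.009]
    - [0,0,0.01]
    - [0,0,0.01]
  yaw: [0,0,0,0,0]
  fingers: [255,255,255,255,255]

```text
clock: 4.25
position: [553.7, 13.6, 37.4]
ee_rot: [-0.514, 0.858, -0.002, 0.002]
contact_force: [-0.3, 1.1, -0.0]
gripper_width: 0.1
```

Emit:
send_rows:
  translation:
    - [0,0,0.001]
    - [0,0,0.002]
    - [0,0,0.003]
    - [0,0,0.003]
  yaw: [0,0,0,0]
  fingers: [255,255,255,255]

```text
clock: 4.65
position: [553.7, 13.6, 34.3]
ee_rot: [-0.514, 0.858, -0.002, 0.002]
contact_force: [0.3, 0.1, 0.4]
gripper_width: -0.3
```

Emit:
send_rows:
  translation:
    - [0,0,0.001]
    - [0,0,0.002]
    - [0,0,0.003]
    - [0,0,0.003]
  yaw: [0,0,0,0]
  fingers: [255,255,255,255]

```text
clock: 5.05
position: [553.5, 13.5, 31.1]
ee_rot: [-0.514, 0.858, -0.002, 0.002]
contact_force: [0.2, 0.2, 0.5]
gripper_width: 0.2
```

```bash
python3 -c "
from h import *
st()
for n in ('wrist','scene'):cv2.imwrite(f'pics/{n}4.png',get_image(n))
a=cv2.imread('pics/scene4.png')[200:280,220:320];cv2.imwrite('pics/scz4.png',cv2.resize(a,None,fx=7,fy=7,interpolation=cv2.INTER_CUBIC))
"
```

```text
t 5.05 p [553.5  13.5  31.1] F [0.2 0.2 0.5] w 0.2 j [ 0.32  0.44 -0.38  0.   -0.75 -0.81]
xang -118.08 (want -118.1) zax [ 4.9e-03 -6.0e-04 -1.0e+00] rack-rel pad along 6.0 across 0.3
```

View pics/scz4.png

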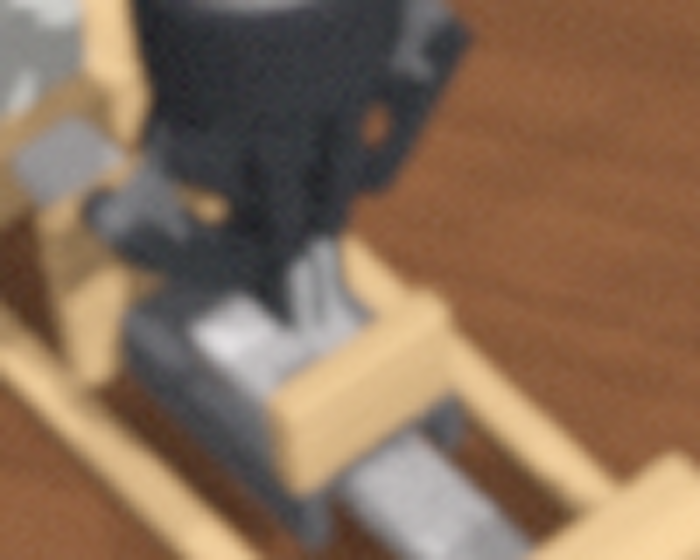

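View pics/wrist4.png

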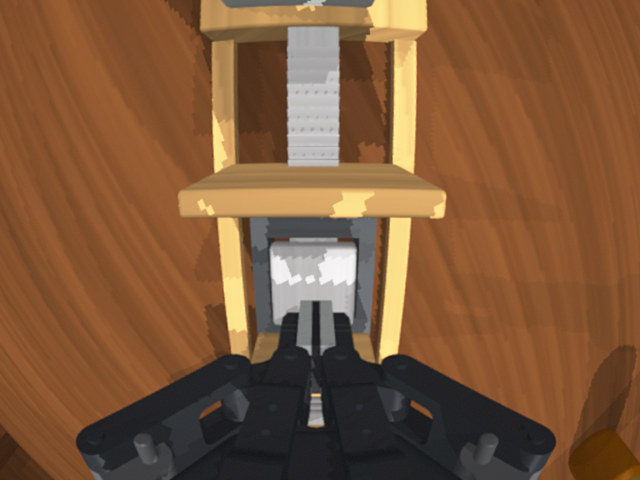

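The pad now reaches under the fingertip at (316,300) in the wrist view, so contact is close. I'll keep going in fine steps.

Emit:
send_rows:
  translation:
    - [0,0,0.001]
    - [0,0,0.002]
    - [0,0,0.002]
  yaw: [0,0,0]
  fingers: [255,255,255]

```text
clock: 5.45
position: [553.5, 13.5, 29.1]
ee_rot: [-0.514, 0.858, -0.001, 0.002]
contact_force: [-0.0, -0.6, -0.7]
gripper_width: 0.3
```

Emit:
send_rows:
  translation:
    - [0,0,0.001]
    - [0,0,0.002]
    - [0,0,0.002]
  yaw: [0,0,0]
  fingers: [255,255,255]

```text
clock: 5.75
position: [553.4, 13.5, 26.9]
ee_rot: [-0.514, 0.858, -0.001, 0.002]
contact_force: [-0.4, 0.5, -0.6]
gripper_width: 0.0
```

Emit:
send_rows:
  translation:
    - [0,0,0.001]
    - [0,0,0.002]
    - [0,0,0.002]
  yaw: [0,0,0]
  fingers: [255,255,255]

```text
clock: 6.05
position: [553.2, 13.4, 24.7]
ee_rot: [-0.514, 0.858, -0.001, 0.002]
contact_force: [0.1, 0.2, -0.8]
gripper_width: -0.1
```

```bash
python3 -c "
from h import *
st()
for n in ('wrist','scene'):cv2.imwrite(f'pics/{n}5.png',get_image(n))
a=cv2.imread('pics/scene5.png')[190:280,210:320];cv2.imwrite('pics/scz5.png',cv2.resize(a,None,fx=6.5,fy=6.5,interpolation=cv2.INTER_CUBIC))
a=cv2.imread('pics/wrist5.png')[150:370,180:460];cv2.imwrite('pics/wz5.png',cv2.resize(a,None,fx=2.7,fy=2.7,interpolation=cv2.INTER_CUBIC))
"
```

```text
t 6.05 p [553.2  13.4  24.7] F [ 0.1  0.2 -0.8] w -0.1 j [ 0.32  0.45 -0.38  0.   -0.74 -0.81]
xang -118.09 (want -118.1) zax [ 4.2e-03 -7.0e-04 -1.0e+00] rack-rel pad along 5.9 across 0.1
```

View pics/scz5.png

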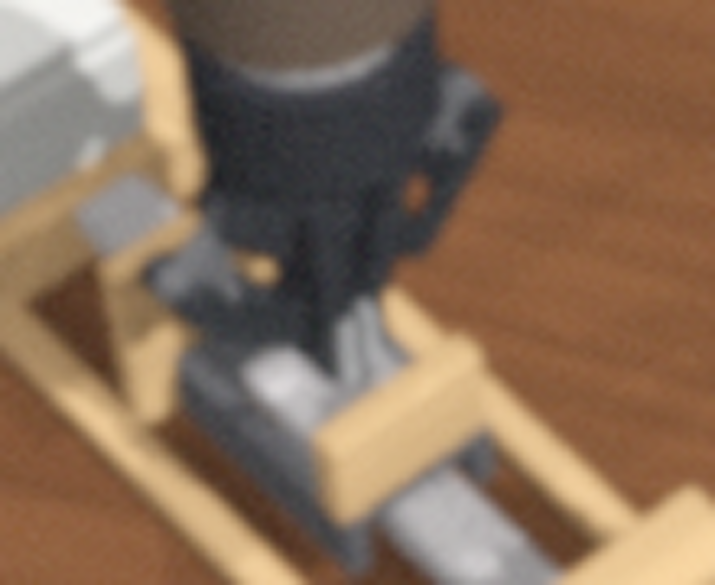

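View pics/wz5.png

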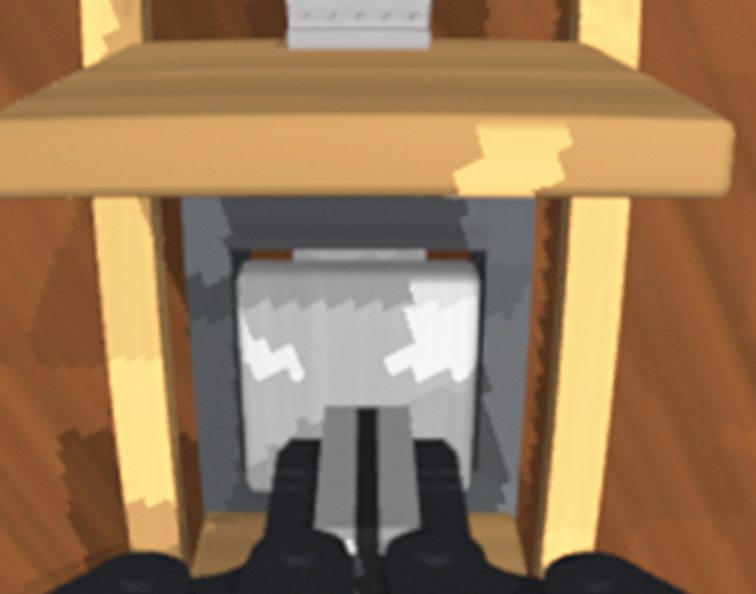

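```bash
python3 -c "
from h import *
from scipy.optimize import fsolve
c=camera_params('wrist');T=np.linalg.inv(c['tool_from_camera']);K=c['mtx']
def pr(x):
    q=T[:3,:3]@np.array(x,float)+T[:3,3];return cv2.fisheye.projectPoints(q.reshape(1,1,3),np.zeros(3),np.zeros(3),K,np.zeros(4))[0].ravel()
for c2,r in [(419,316),(425,316),(213,316),(208,316)]:
    y=42.7 if c2>316 else -42.7
    print(c2,fsolve(lambda v:pr((v[0],y,v[1]))-[c2,r],[0,-20]).round(1))
a=cv2.imread('pics/wrist0.png')[290:420,130:500];cv2.imwrite('pics/wz0.png',cv2.resize(a,None,fx=2.1,fy=2.1))
p,M,s=st();c=camera_params('scene')
for x in [(-11,0,0),(-11,0,-20),(-11,0,-40),(-38,42,-73),(-38,-42,-73)]:
    u=cv2.projectPoints((p+M@np.array(x,float)).reshape(1,3),c['rvec'],c['tvec'],c['mtx'],None)[0].ravel();print(x,u.round(1),'z5 zoom',((u-[210,190])*6.5).round(0))
"
```

```text
419 [  5.9 -48.4]
425 [ 10.2 -56.1]
213 [  6.  -48.7]
208 [  9.6 -55.1]
t 6.15 p [553.4  13.5  24.8] F [ 0.2 -0.3  0.3] w 0.0 j [ 0.32  0.45 -0.38  0.   -0.74 -0.81]
xang -118.08 (want -118.1) zax [ 4.4e-03 -7.0e-04 -1.0e+00] rack-rel pad along 6.0 across 0.2
(-11, 0, 0) [267.3 259.5] z5 zoom [372. 452.]
(-11, 0, -20) [266.7 254. ] z5 zoom [368. 416.]
(-11, 0, -40) [266.1 248.3] z5 zoom [364. 379.]
(-38, 42, -73) [289.6 235.5] z5 zoom [518. 296.]
(-38, -42, -73) [257.1 258.2] z5 zoom [306. 443.]
```

View pics/wz0.png

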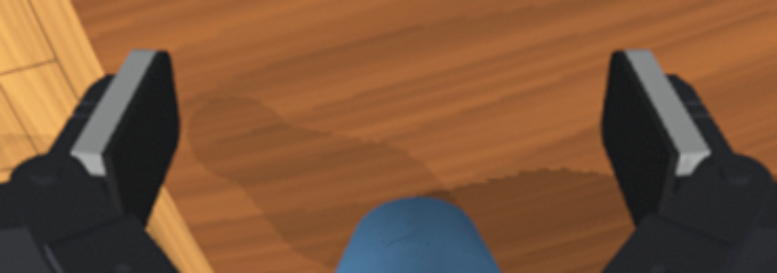

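Measured again on the same finger edges, the open and shut pictures and the scene view all put the real fingertip about 40 mm behind the reported TCP, with the gripper body shifted equally. Contact should therefore come near TCP z of about 12. Continuing by feel.

Emit:
send_rows:
  translation:
    - [0,0,0.002]
    - [0,0,0.004]
    - [0,0,0.006]
    - [0,0,0.006]
  yaw: [0,0,0,0]
  fingers: [255,255,255,255]

```text
clock: 6.55
position: [553.1, 13.4, 18.4]
ee_rot: [-0.514, 0.858, -0.001, 0.001]
contact_force: [0.1, 1.3, -0.1]
gripper_width: -0.1
```

Emit:
send_rows:
  translation:
    - [0,0,0.001]
    - [0,0,0.002]
    - [0,0,0.003]
    - [0,0,0.003]
  yaw: [0,0,0,0]
  fingers: [255,255,255,255]

```text
clock: 6.95
position: [553.0, 13.3, 15.3]
ee_rot: [-0.514, 0.858, -0.001, 0.001]
contact_force: [-0.1, -0.2, -0.3]
gripper_width: 0.3
```

Emit:
send_rows:
  translation:
    - [0,0,0.001]
    - [0,0,0.002]
    - [0,0,0.002]
  yaw: [0,0,0]
  fingers: [255,255,255]

```text
clock: 7.25
position: [553.2, 13.4, 13.5]
ee_rot: [-0.514, 0.858, -0.001, 0.001]
contact_force: [-1.1, 0.4, 3.3]
gripper_width: -0.1
```

Emit:
send_rows:
  translation:
    - [0,0,0.001]
    - [0,0,0.002]
    - [0,0,0.002]
  yaw: [0,0,0]
  fingers: [255,255,255]

```text
clock: 7.55
position: [553.2, 13.4, 11.5]
ee_rot: [-0.514, 0.858, -0.001, 0.001]
contact_force: [-0.8, 1.1, 3.3]
gripper_width: 0.0
```

First contact at TCP z ≈ 14 with 3.3 N, which matches the pad spring. Pressing towards the stop, expected at z ≈ 6.

Emit:
send_rows:
  translation:
    - [0,0,0.002]
    - [0,0,0.004]
    - [0,0,0.005]
    - [0,0,0.005]
  yaw: [0,0,0,0]
  fingers: [255,255,255,255]

```text
clock: 7.95
position: [553.3, 13.4, 7.0]
ee_rot: [-0.515, 0.857, -0.001, 0.001]
contact_force: [-2.8, 0.3, 7.1]
gripper_width: -0.0
```

Emit:
send_rows:
  translation:
    - [0,0,0.001]
    - [0,0,0.0015]
    - [0,0,0.0015]
  yaw: [0,0,0]
  fingers: [255,255,255]

```text
clock: 8.25
position: [553.4, 13.4, 6.8]
ee_rot: [-0.515, 0.857, -0.002, 0.001]
contact_force: [-3.4, 1.2, 13.4]
gripper_width: 0.0
```

The pad is on its stop: z stopped at 6.8 and the force rose to 13 N. Now pushing along tool -x, which is rack +y, keeping it pressed.

Emit:
send_rows:
  translation:
    - [-0.004,0,0.0015]
    - [-0.008,0,0.0015]
    - [-0.012,0,0.0015]
    - [-0.016,0,0.0015]
    - [-0.02,0,0.0015]
    - [-0.024,0,0.0015]
    - [-0.028,0,0.0015]
    - [-0.032,0,0.0015]
    - [-0.032,0,0.0015]
  yaw: [0,0,0,0,0,0,0,0,0]
  fingers: [255,255,255,255,255,255,255,255,255]

```text
clock: 9.15
position: [568.6, 41.9, 6.8]
ee_rot: [-0.515, 0.857, -0.002, 0.001]
contact_force: [-4.1, 0.3, 13.0]
gripper_width: 0.1
```

```bash
python3 -c "
from h import *
st()
for n in ('wrist','scene'):cv2.imwrite(f'pics/{n}6.png',get_image(n))
a=cv2.imread('pics/scene6.png')[170:320,180:350];cv2.imwrite('pics/scz6.png',cv2.resize(a,None,fx=4,fy=4,interpolation=cv2.INTER_CUBIC))
"
```

```text
t 9.15 p [568.6  41.9   6.8] F [-4.1  0.3 13. ] w 0.1 j [ 0.36  0.49 -0.36  0.   -0.72 -0.85]
xang -117.97 (want -118.1) zax [ 0.0045 -0.0018 -1.    ] rack-rel pad along 38.2 across 0.2
```

View pics/scz6.png

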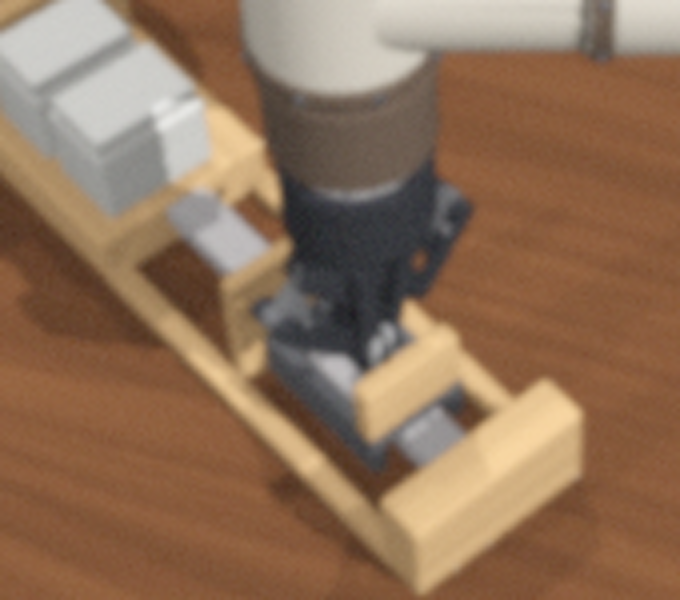

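View pics/wrist6.png

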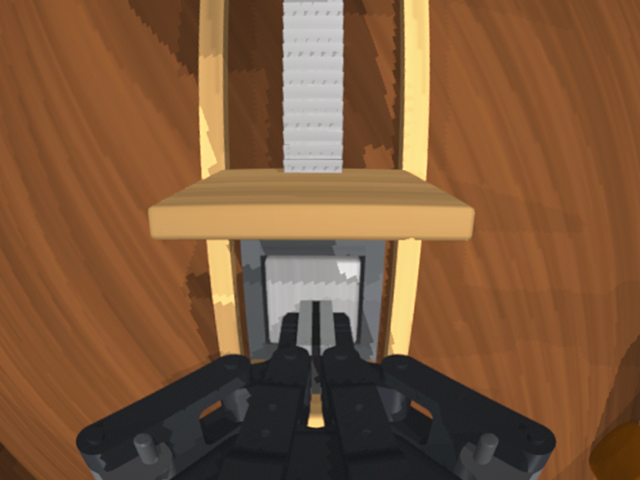

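The jaw is riding back with the finger; the gap to the end block is clearly shorter. Continuing.

Emit:
send_rows:
  translation:
    - [-0.004,0,0.0015]
    - [-0.008,0,0.0015]
    - [-0.012,0,0.0015]
    - [-0.016,0,0.0015]
    - [-0.02,0,0.0015]
    - [-0.024,0,0.0015]
    - [-0.028,0,0.0015]
    - [-0.032,0,0.0015]
    - [-0.036,0,0.0015]
    - [-0.039,0,0.0015]
    - [-0.041,0,0.0015]
    - [-0.041,0,0.0015]
  yaw: [0,0,0,0,0,0,0,0,0,0,0,0]
  fingers: [255,255,255,255,255,255,255,255,255,255,255,255]

```text
clock: 10.45
position: [586.6, 75.7, 6.8]
ee_rot: [-0.515, 0.857, -0.003, -0.001]
contact_force: [-4.5, -7.4, 14.0]
gripper_width: -0.4
```

Emit:
send_rows:
  translation:
    - [-0.002,0,0.001]
    - [-0.004,0,0.001]
    - [-0.006,0,0.001]
    - [-0.006,0,0.001]
  yaw: [0,0,0,0]
  fingers: [255,255,255,255]

```text
clock: 10.85
position: [588.4, 78.9, 6.8]
ee_rot: [-0.515, 0.857, -0.003, -0.003]
contact_force: [-3.8, -6.2, 12.2]
gripper_width: 0.2
```

```bash
python3 -c "
from h import *
st()
for n in ('wrist','scene'):cv2.imwrite(f'pics/{n}7.png',get_image(n))
a=cv2.imread('pics/scene7.png')[170:320,180:350];cv2.imwrite('pics/scz7.png',cv2.resize(a,None,fx=4,fy=4,interpolation=cv2.INTER_CUBIC))
"
```

```text
t 10.85 p [588.4  78.9   6.8] F [-3.8 -6.2 12.2] w 0.2 j [ 0.41  0.53 -0.29  0.01 -0.75 -0.91]
xang -117.95 (want -118.1) zax [-0.0014 -0.0085 -1.    ] rack-rel pad along 80.1 across 0.3
```

View pics/scz7.png

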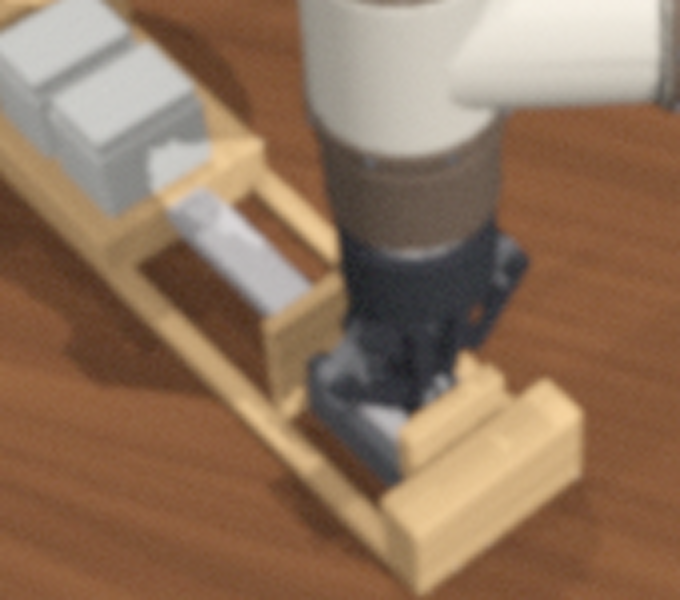

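The lip is nearly at the block. I'll keep pushing until the force along the bar rises clearly.

Emit:
send_rows:
  translation:
    - [-0.003,0,0.001]
    - [-0.006,0,0.001]
    - [-0.009,0,0.001]
    - [-0.009,0,0.001]
  yaw: [0,0,0,0]
  fingers: [255,255,255,255]

```text
clock: 11.35
position: [590.4, 82.8, 6.7]
ee_rot: [-0.515, 0.857, -0.004, -0.007]
contact_force: [-4.5, -11.7, 13.2]
gripper_width: 0.3
```

Emit:
send_rows:
  translation:
    - [-0.003,0,0.001]
    - [-0.006,0,0.001]
    - [-0.009,0,0.001]
    - [-0.009,0,0.001]
  yaw: [0,0,0,0]
  fingers: [255,255,255,255]

```text
clock: 11.75
position: [589.6, 82.3, 6.8]
ee_rot: [-0.515, 0.857, -0.006, -0.015]
contact_force: [-9.0, -24.1, 18.9]
gripper_width: 0.0
```

```bash
python3 -c "
from h import *
st()
for n in ('top','scene'):cv2.imwrite(f'pics/{n}8.png',get_image(n))
a=cv2.imread('pics/scene8.png')[170:320,180:350];a=cv2.resize(a,None,fx=3.5,fy=3.5,interpolation=cv2.INTER_CUBIC);cv2.imwrite('pics/scz8.png',a)
"
```

```text
t 11.75 p [589.6  82.3   6.8] F [ -9.  -24.1  18.9] w 0.0 j [ 0.42  0.54 -0.28  0.02 -0.79 -0.92]
xang -118.04 (want -118.1) zax [-0.02   -0.0256 -0.9995] rack-rel pad along 83.7 across -0.3
```

View pics/scz8.png

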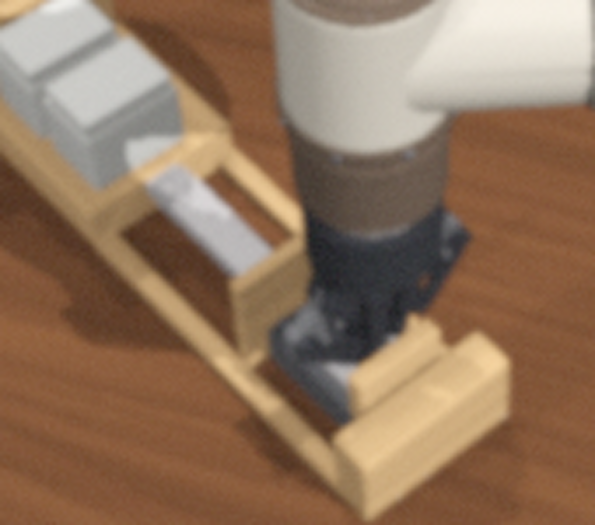

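The jaw is stopped hard: 26 N along the bar with no more motion, at 83.7 mm against about 85 predicted for full travel. To avoid dragging the jaw forward, I'll keep a light push on the lip while rising, then lift clear.

Emit:
send_rows:
  translation:
    - [-0.003,0,-0.003]
    - [-0.003,0,-0.007]
    - [-0.003,0,-0.012]
    - [-0.002,0,-0.018]
    - [0.004,0,-0.024]
    - [0.006,0,-0.035]
    - [0.006,0,-0.055]
    - [0.006,0,-0.085]
    - [0.006,0,-0.12]
    - [0.006,0,-0.15]
    - [0.006,0,-0.15]
  yaw: [0,0,0,0,0,0,0,0,0,0,0]
  fingers: [255,255,255,255,255,255,255,255,255,255,255]

```text
clock: 12.95
position: [593.8, 82.4, 163.7]
ee_rot: [-0.515, 0.857, -0.007, -0.008]
contact_force: [0.8, 0.8, 0.6]
gripper_width: 0.1
```

```bash
python3 -c "
from h import *
st()
for n in ('wrist','top','scene'):cv2.imwrite(f'pics/{n}9.png',get_image(n))
a=cv2.imread('pics/scene9.png')[150:320,160:350];a=cv2.resize(a,None,fx=3.5,fy=3.5,interpolation=cv2.INTER_CUBIC);cv2.imwrite('pics/scz9.png',a)
"
```

```text
t 12.95 p [593.8  82.4 163.7] F [0.8 0.8 0.6] w 0.1 j [ 0.42  0.37 -0.1   0.02 -1.11 -0.91]
xang -117.98 (want -118.1) zax [-0.0062 -0.0211 -0.9998] rack-rel pad along 85.9 across 3.4
```

View pics/scz9.png

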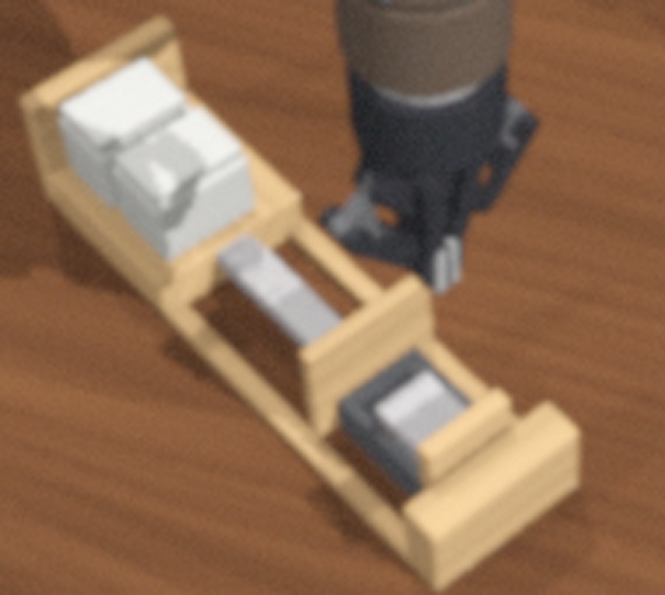

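View pics/wrist9.png

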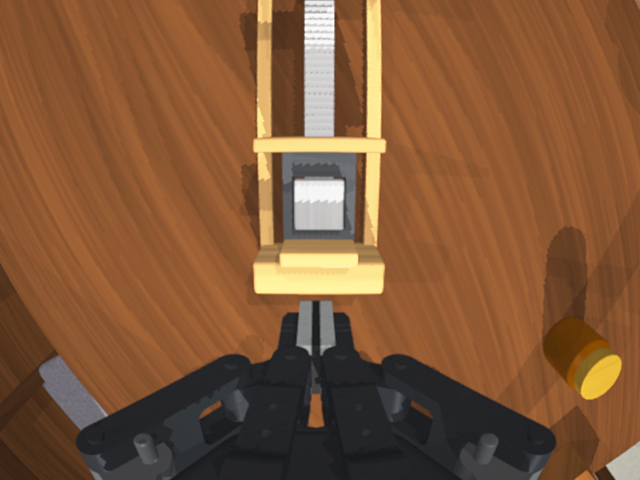

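The jaw sits against the block and the pad is up. I'll move clear so the top camera can measure it.

Emit:
send_rows:
  translation:
    - [0,0,-0.03]
    - [0,0.04,-0.05]
    - [0,0.08,-0.05]
    - [0,0.12,-0.05]
    - [0,0.16,-0.05]
    - [0,0.2,-0.05]
    - [0,0.2,-0.05]
    - [0,0.2,-0.05]
  yaw: [0,0,0,0,0,0,0,0]
  fingers: [255,255,255,255,255,255,255,255]

```text
clock: 13.9
position: [413.4, 176.9, 207.8]
ee_rot: [-0.515, 0.857, -0.006, -0.015]
contact_force: [0.5, 0.3, -0.0]
gripper_width: -0.3
```

```bash
python3 -c "
from h import *
st()
i=get_image('top');cv2.imwrite('pics/top10.png',i);i2=get_image('scene');cv2.imwrite('pics/scene10.png',i2)
cv2.imwrite('pics/topz10.png',cv2.resize(i[160:340,300:560],None,fx=3,fy=3,interpolation=cv2.INTER_CUBIC))
"
```

```text
t 13.9 p [413.4 176.9 207.8] F [ 0.5  0.3 -0. ] w -0.3 j [ 0.77  0.09 -0.36  0.   -1.16 -1.26]
xang -117.93 (want -118.1) zax [-0.0192 -0.0246 -0.9995] rack-rel pad along 84.1 across -200.2
```

View pics/topz10.png

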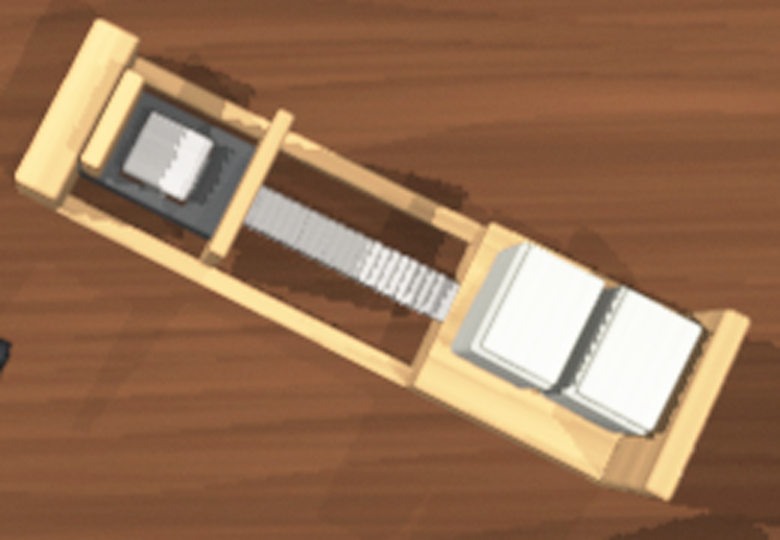

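View pics/scene10.png

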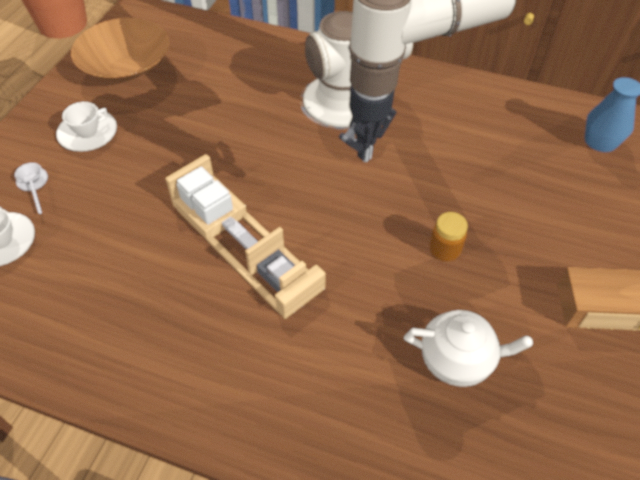

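View pics/top10.png

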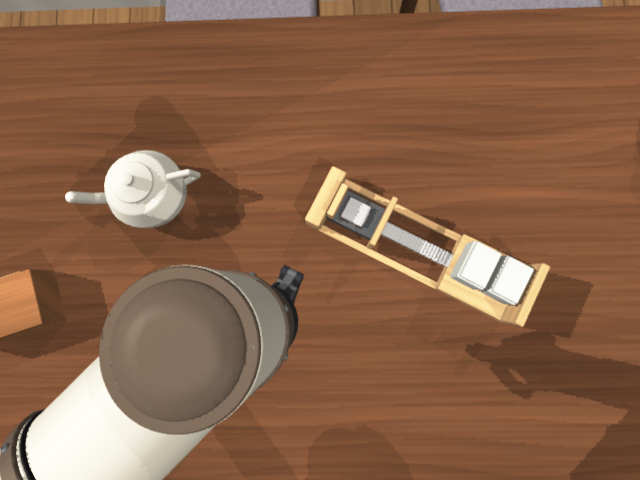

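```bash
python3 -c "
from h import *
P=lambda u,v,z:onz('top',(300+(u+.5)/3-.5,160+(v+.5)/3-.5),z)
O=np.array([551.1,9.6,0])
for n,l,z,e in [('pad',[(155,111),(213,138),(182,202),(122,172)],52,67),('lip',[(126,70),(143,76),(100,172),(82,165)],80,104),('plate',[(281,109),(294,115),(218,263),(203,256)],95,17)]:
    q=np.mean([P(*a,z) for a in l],0);print(n,((q-O)@A).round(1),'expect if fully back',e)
a=cv2.imread('pics/top0.png').astype(int);b=cv2.imread('pics/top10.png').astype(int)
print('tin region diff',np.abs(a-b)[235:310,455:540].mean(), 'pot',np.abs(a-b)[145:230,60:205].mean())
a=cv2.imread('pics/scene0.png').astype(int);b=cv2.imread('pics/scene10.png').astype(int)
print('scene tin,pot,jar',[np.abs(a-b)[s].mean().round(2) for s in (np.s_[165:225,175:235],np.s_[305:390,405:535],np.s_[210:262,428:470])])
"
```

```text
pad 64.5 expect if fully back 67
lip 100.9 expect if fully back 104
plate 15.4 expect if fully back 17
tin region diff 2.843032679738562 pot 10.36343475321163
scene tin,pot,jar [np.float64(7.76), np.float64(10.84), np.float64(11.15)]
```

```bash
python3 -c "
from h import *
P=lambda u,v,z:onz('top',(300+(u+.5)/3-.5,160+(v+.5)/3-.5),z)
O=np.array([551.1,9.6,0])
r=np.mean([P(126,70,80),P(82,165,80)],0);b=np.mean([P(138,40,60),P(60,200,60)],0)
print('lip rear',(r-O)@A,'block front',(b-O)@A)
for n,bx in [('scene',(165,225,175,235)),('scene',(305,390,405,535)),('scene',(210,262,428,470)),('scene',(300,450,40,160)),('top',(235,310,455,540)),('top',(145,230,60,205))]:
    y0,y1,x0,x1=bx;g=[cv2.cvtColor(cv2.imread(f'pics/{n}{k}.png'),cv2.COLOR_BGR2GRAY)[y0:y1,x0:x1].astype(np.float32) for k in (0,10)]
    print(n,bx,cv2.phaseCorrelate(g[0],g[1],cv2.createHanningWindow((x1-x0,y1-y0),cv2.CV_32F)))
c=read_state();print(c['clock'],c['contact_force'])
"
```

```text
lip rear 106.18456616784408 block front 109.95038320344324
scene (165, 225, 175, 235) ((-0.01848034094681239, -0.1081915233069175), 0.9108674830860561)
scene (305, 390, 405, 535) ((0.5084910487615275, 0.12041358974074257), 0.9231392975795416)
scene (210, 262, 428, 470) ((0.6417229479734452, -0.2335155640655664), 0.9892079102159037)
scene (300, 450, 40, 160) ((0.028047968617720187, 0.0012029901395607112), 0.8655202229817708)
top (235, 310, 455, 540) ((0.02027613458984945, 0.5249322601504289), 0.999329877924036)
top (145, 230, 60, 205) ((0.0317638141520149, -0.07197349064621505), 0.9201763783207646)
14.0 [ 0.25859668 -0.10057381 -0.50176516]
```

```bash
python3 -c "
from h import *
a=cv2.imread('pics/top10.png')[162:232,302:382];cv2.imwrite('pics/tz.png',cv2.resize(a,None,fx=8,fy=8,interpolation=cv2.INTER_CUBIC))
a=cv2.imread('pics/wrist9.png')[190:310,240:400];cv2.imwrite('pics/wz9.png',cv2.resize(a,None,fx=4.8,fy=4.8,interpolation=cv2.INTER_CUBIC))
"
```

```text
(no output)
```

View pics/tz.png

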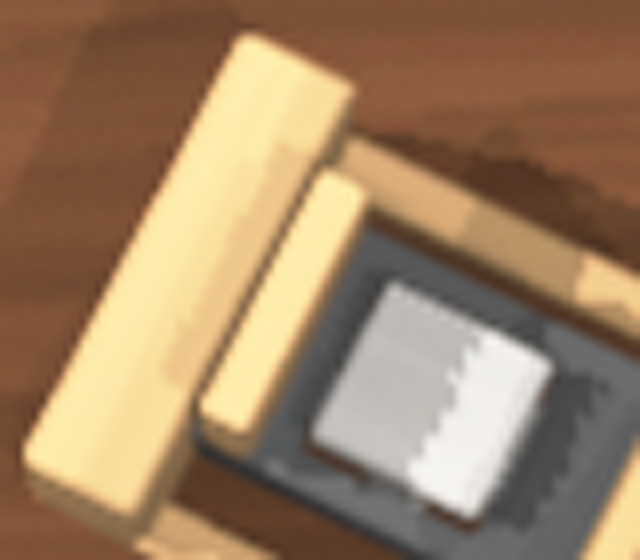

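View pics/wz9.png

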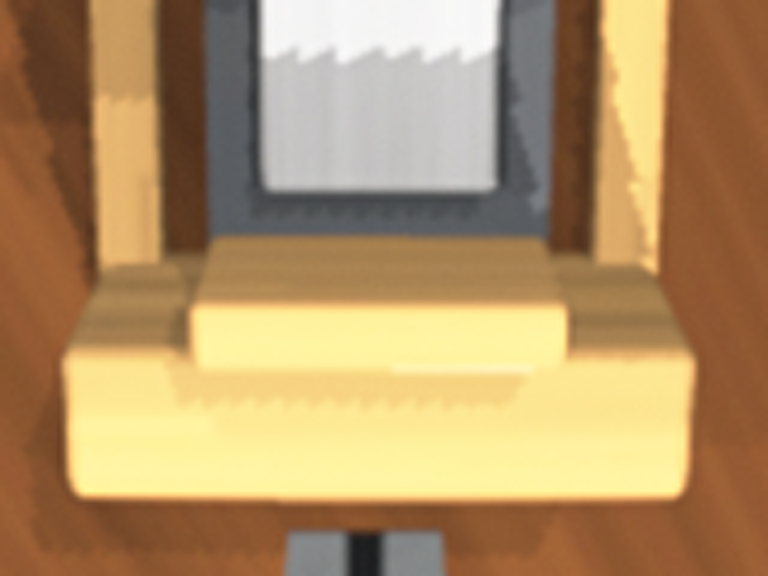

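```bash
python3 -c "
from h import *
c=camera_params('wrist');T=c['tool_from_camera'];K=c['mtx']
p=np.array([593.8,82.4,163.7]);z=np.array([-0.0062,-0.0211,-.9998])
x=np.array([np.cos(np.radians(-117.98)),np.sin(np.radians(-117.98)),0]);x-=z*(x@z);x/=np.linalg.norm(x);M=np.c_[x,np.cross(z,x),z]
O=np.array([551.1,9.6,0])
def w(u,v,h):
    n=cv2.fisheye.undistortPoints(np.array([[[240+u/4.8,190+v/4.8]]]),K,np.zeros(4))[0,0]
    d=M@T[:3,:3]@np.append(n,1);o=p+M@T[:3,3];return ((o+d*(h-o[2])/d[2]-O)@A).round(1)
print('lip front,rear',w(380,303,80),w(380,370,80),'block front,rear',w(380,355,60),w(380,497,60),'pad rear edge if up/down',w(380,190,52),w(380,190,44))
"
```

```text
lip front,rear 95.8 107.0 block front,rear 111.8 138.4 pad rear edge if up/down 84.9 87.0
```

The checks agree. The jaw is 1–3 mm from its stop by three readings (6 mm allowed), and the pad-to-carriage width ratio is 0.691, where up predicts 0.690 and down 0.671. The tins, teapot and jar have shifted by less than 1 px. Handing in.

```bash
python3 -c "
from h import *
print(job_done()); st()"
```

```text
the job is handed in; nothing more can be done
None
the job is handed in; nothing more can be done
```

I pressed the release pad down with the shut fingers until it hit its stop. Keeping it pressed, I pushed the jaw back until it stopped hard, with about 26 N along the bar and no more motion. Then I lifted straight up and moved clear at about 14 s. `job_done` gives no verdict, so I don't know how it was judged.

**Last checks before handing in:**
- **Jaw:** camera rays put it about 1–3 mm short of its stop, where 6 mm is allowed. The raw lip-to-block gap came out larger, at 3.8 mm (top view) and 4.8 mm (wrist view), against 1 mm nominal. I put most of that down to rounded edges and 2 mm calibration.
- **Pad:** it looks up; the pad-to-carriage width ratio is 0.691, against 0.690 expected if up and 0.671 if down.
- **Other objects:** the tins, teapot and honey jar moved less than 1 px between the first and last pictures.
- **Contact:** the force on the tool read about zero.

**Disagreed with the description:** the real fingertip is about 40 mm behind the reported TCP. An early estimate of 22 mm was wrong because it mixed opposite finger edges. I found the pad by feel: contact came at reported z ≈ 14 mm and the stop at 6.8 mm.

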